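Shim the hanging foot of a riser by feel

ROBOT

A 6-joint arm with a two-finger parallel gripper is mounted at the origin on a cart in front of the work surface, level with it; the furniture and walls round the work are solid. World frame = base frame: x ahead of the robot, y to its left, z up, the work surface at z = 0. Lengths are in m, angles in degrees, forces in N, time in s.
With the tool pointing down it reaches from about 0.3 to 0.75 m from the base axis. Payload 8.5 kg.
Tool frame: the origin (TCP) lies between the finger pads; the fingertips stand 19 mm ahead of it and the grasp point (between the pads) is the TCP; z points along the fingers, y is the line along which they close (so a half turn about z gives the same grasp; the last joint's range is limited). The gripper opens to 85 mm and grips with 20 to 120 N. Pads are 22 mm wide; open, the fingers measure 114 mm over their backs; the gripper's body (76 mm by 85 mm) begins 54 mm behind the grasp point. The pads swing forward as they close: fully open they stand 13 mm farther back than shut.
Start: joints at [52.122, 21.807, 74.336, -0, 83.858, -12.336], TCP at [0.237, 0.496, 0.25] pointing down, gripper open.
Joint ranges: [-178.18, 178.18], [-50.72, 133.34], [12.68, 142.11], [-81.47, 261.47], [9.98, 163.14], [-165.26, 165.26]. Speed limits (degrees/s): [136.94, 136.94, 180, 180, 180, 180].

INTERFACE

Orientations are given as a 3x3 rotation matrix whose columns are the frame's x, y, z axes.
In Python, from rig import env, optics gives the robot as it stands.
- The arm moves only by the tool arm_command, never from a script. Its argument "commands" is one flat list of numbers, 7 for each row, row after row: the closure, from -1 (fully open) to 1 (shut), so that 0 is half open, then the shift along the tool's x, y, z as a fraction of full scale, then the turn, a rotation vector about the tool's x, y, z as a fraction of full scale. A call has 1 to 12 rows; each row is the pose to reach, as a shift and turn from the pose commanded when the call began, along the tool's axes at that moment; what a row does not reach only later rows make up. Full scale, the value 1, is 500 mm for a shift and 120 degrees for a turn. A row lasts 1/12 s, in which the tool goes at most 41.7 mm and 7.16 degrees, less where a joint would pass 70% of its speed; a pose out of reach is approached as far as the arm can. A call with a number of a shift or a turn outside -1 to 1 is refused whole. A call with a gripper value outside its range is refused whole. The fingers move at their own pace and stop on an object; "newtons" is the grip in N (left out, the last holds). Time passes only in rows, so rows that repeat a pose let the fingers close. It gives the time, the measured TCP pose, the force, the opening and the grip force at its end, in the units of the state.
- env.observe(): the state, without advancing time (a new reading comes with each control period).
- optics.get_image(name): name is "scene" or "top"; returns a dict with "image" (400x640x3 uint8, red, green, blue), "intrinsics" (3x3 intrinsics, pixels), "origin" and "orientation" of the camera in the world. Camera axes: x right, y down, z forward; pixel columns grow to the right and rows downward; lengths in m; the calibration is good to about 2 mm. A picture is of the moment at which its call begins. There is no depth.
- env.close_job(): hands the job in; it is judged then, once.
The state is a dict: "time_s": time; "q": joint angles; "qvel": joint speeds; "joint_efforts": joint torques, N m; "position": TCP position; "tool_rot": TCP orientation; "ft_force": force on the tool from outside, world axes, zero at the start; "wrist_torque": the same for the moment, N m; "grip_width": finger opening in m; "gripper_force": force on a finger pad.
Only numpy, scipy, OpenCV 4.12 (cv2) and the standard library are available. Lean on these libraries where they do the work, as an engineer would, in place of code of your own. Each camera call takes 0.05 s, during which the arm holds its last target. There are 200 camera calls.

TASK

The blue front foot of the little wooden spice riser is too short and hangs a few millimetres clear of the worktop. Take the tapered gauge blade by its orange grip and slide it, flat on the worktop and thin end first, straight in under that foot until you feel it grip snugly, without driving it in hard; leave it wedged there and let go. Leave the salt shaker, matchbox, shot glass and mug undisturbed.

Things in the scene. Friction and masses are not known exactly. Their poses are not given: they have to be found in the camera images.
- shim_grip (a point): Centre of the upright orange grip of the tapered gauge blade (156 mm long over all, about 90 g). Grip: 36 mm long (x), 20 mm wide (y; pinch it across this), 50 mm high, with a foot 26 mm wide and 10 mm high. This point is 25 mm above the blade's flat underside, which lies on the worktop at the start. x points along the blade to its thin tip, z up.
- shim_tip (a point): Middle of the blade's thin tip edge, on its underside, 138 mm along x from the centre of the grip. The steel blade is 24 mm wide, flat below, 2 mm thick at the tip and 1 mm thicker every 10 mm up to 12 mm at 100 mm from the tip; then 12 mm thick up to the grip, which begins 120 mm from the tip.
- shim: The same gauge blade as a whole: origin on its underside, below the centre of the grip; x to the tip, z up. Wedged snugly it carries 3 to 15 N from the foot (over 22 N is driving it hard); the push needed to slide it in is then about 0.9 to 1.5 times that, as friction varies.
- riser: Heavy wooden riser board on rubber feet, three white and one blue, carrying two jars; it does not move. 120 mm deep (x), 114 mm wide (y), underside 36 mm and top 54 mm above the worktop. Origin on the worktop below its centre; x from front to back, front edge at x = -60 mm. The front feet are at x = -45 mm, y = +38 and -38 mm; the blue one hangs clear.
- short_foot: Hanging blue front foot (left or right). Origin ON THE WORKTOP below the foot's centre; axes as the riser's: x, front to back, is the way to slide the blade in. 22 mm across, rounded lower edge. Its underside hangs 3.5 to 9 mm above the worktop, varying, not measured. The pad is springy: takes 2.4 N, then gives upward 1 mm per 6 N, up to 6 mm.
- salt_shaker: Glass salt shaker with a grey top, 44 mm across, 90 mm high, a bystander. Origin: centre of its underside, z up.
- matchbox: Dark matchbox lying flat, 36 x 56 x 15 mm, a bystander. Origin: centre of its underside.
- shot_glass: Clear shot glass, 46 mm across, 59 mm high, a bystander. Origin: centre of its underside, z up.
- mug: Terracotta-red mug, 82 x 115 x 90 mm, a bystander. Origin: centre of its underside, z up.

How it is judged:
By the outcome, as a careful person would: the job done as asked, in the order asked, and still so for the second after the job is handed in, with the robot touching nothing.
It also fails if it takes over 61 s, if anything falls off the work surface, if the arm or the gripper's body presses on something with over 40 N, if the wrist force passes 120 N, or if a joint passes its speed limit or range.

## Working session

There is one attempt and no reset: what is moved stays moved. The work goes in short steps, Python scripts to look and compute and a tool call to move; the robot and the scene stay as the last step left them, time stands still between calls to the robot, and variables do not carry over. Pictures are saved under pics/ and viewed, at most 10 in all, crops included, and the job is handed in when it is done.

Besides the shell and the picture viewer there is one more tool, called after "Request:" as a command line: name --argument value ..., lists and objects as JSON in quotes. arm_command: Moves the arm, as the interface text tells. Shift numbers are shares of 500 mm and turn numbers shares of 120 degrees, none past 1 either way. Its arguments: {"type":"object","properties":{"commands":{"type":"array","items":{"type":"number"}},"newtons":{"type":"number"}},"required":["commands"]}

```bash
mkdir -p pics; ls
python3 - <<'E'
from rig import env, optics
import cv2
for n in ("scene","top"):
    d=optics.get_image(n); cv2.imwrite(f"pics/{n}0.png",d["image"][:,:,::-1])
    print(n,d["intrinsics"],d["origin"],d["orientation"])
print(env.observe())
E
```

```text
pics
scene [[410.50007657   0.         315.66827647]
 [  0.         410.50007657 201.76363696]
 [  0.           0.           1.        ]] [ 0.04116094 -0.46398554  0.97759983] [[ 0.81822947 -0.44360226  0.36567414]
 [-0.57476941 -0.61811166  0.53626309]
 [-0.01186007 -0.64896457 -0.76072618]]
top [[506.13321172   0.         322.2939559 ]
 [  0.         506.13321172 193.90443926]
 [  0.           0.           1.        ]] [-0.09857142  0.29273889  1.54281279] [[-0.20409569 -0.91021582  0.36034997]
 [-0.9788921   0.19379015 -0.06492796]
 [-0.01073382 -0.36599526 -0.93055481]]
{'time_s': 0.1, 'q': array([ 5.21215565e+01,  2.18376481e+01,  7.43781617e+01,  9.02438426e-04,
        8.38565216e+01, -1.23352162e+01]), 'qvel': array([-0.01751123, -0.18676794, -0.09073112,  0.03533479, -0.00545567,
       -0.05722851]), 'joint_efforts': array([ 2.53423110e-03, -4.49225307e+01, -2.31657314e+01, -1.92314501e-04,
        3.70987225e-03, -3.07746609e-05]), 'position': array([0.23700949, 0.49606633, 0.24978188]), 'tool_rot': array([[-9.02259381e-01,  4.31192983e-01, -7.87471717e-04],
       [ 4.31193608e-01,  9.02258887e-01, -9.86832007e-04],
       [ 2.84988318e-04, -1.22993121e-03, -9.99999203e-01]]), 'ft_force': array([-0.35587123, -0.71791518, -0.77326264]), 'wrist_torque': array([-0.01242295, -0.01430048, -0.00682864]), 'gripper_force': 0.0, 'grip_width': 0.08526689550115493}
```

View pics/scene0.png

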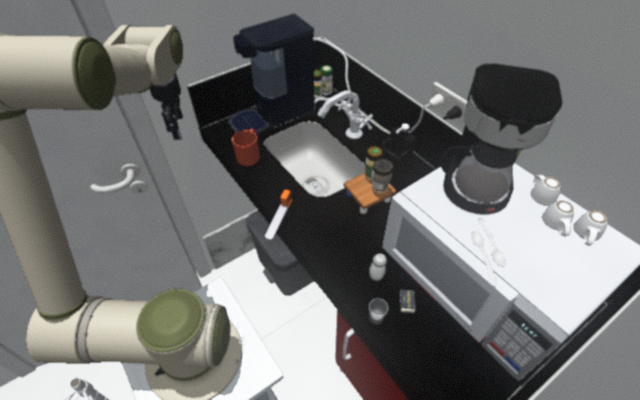

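View pics/top0.png

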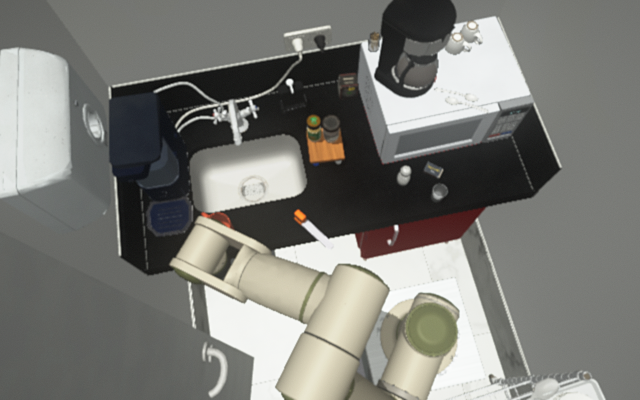

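The scene view shows the orange grip at about (287,198) with its tip at about (270,237), and the riser board near (368,190). In the top view the grip is at about (300,214), the tip at about (330,246) and the riser at about (325,148). I'll enlarge these areas.

```bash
cat > h.py <<'E'
import numpy as np, cv2
from rig import env, optics
def ray(d,px):
    v=np.linalg.solve(d["intrinsics"],[*px,1.]); return np.array(d["orientation"])@v
def hit(d,px,z):
    r=ray(d,px); o=np.array(d["origin"]); return o+r*(z-o[2])/r[2]
def proj(d,P):
    c=np.array(d["orientation"]).T@(np.array(P)-d["origin"]); p=d["intrinsics"]@c; return p[:2]/p[2]
def crop(d,x,y,w,h,s):
    return cv2.resize(d["image"][y:y+h,x:x+w,::-1],None,fx=s,fy=s,interpolation=cv2.INTER_CUBIC)
E
python3 - <<'E'
from h import *
s=optics.get_image("scene"); t=optics.get_image("top")
a=np.hstack([crop(s,255,180,60,70,5),crop(s,335,140,80,70,5)])
b=np.hstack([crop(t,280,200,60,50,5),crop(t,295,105,80,50+0,5)]) 
b=np.hstack([crop(t,285,202,60,50,5),crop(t,290,122,80,50,5)])
cv2.imwrite("pics/c1.png",np.vstack([a[:350],b[:250]]))
E
```

```text
(no output)
```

View pics/c1.png

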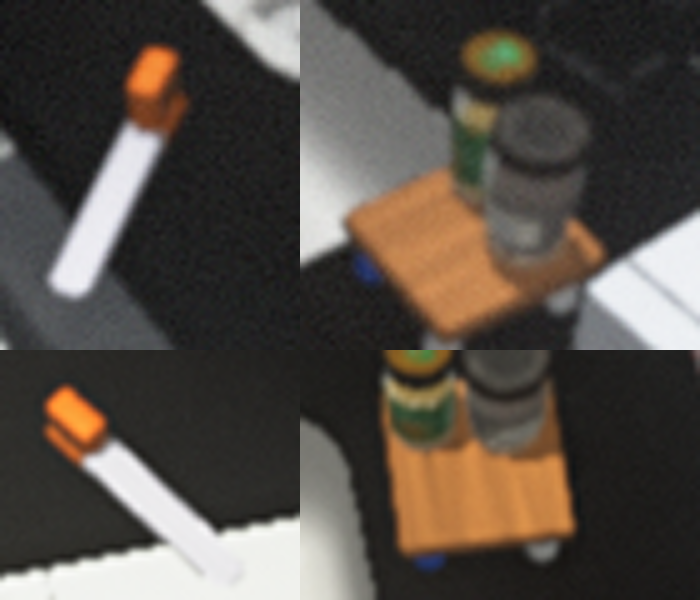

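The crops show the blade overhanging the front counter edge. The blue foot is the front one on the sink side (scene about (348,193), top about (316,164)). I'll turn these into positions.

Run:
```python
from h import *
np.set_printoptions(precision=4,suppress=True)
s=optics.get_image("scene"); t=optics.get_image("top")
f=lambda ox,oy,x,y:(ox+(x+.5)/5-.5,oy+(y+.5)/5-.5)
S1=lambda x,y:f(255,180,x,y); S2=lambda x,y:f(335,140,x-300,y)
T1=lambda x,y:f(285,202,x,y-350); T2=lambda x,y:f(290,122,x-300,y-350)
def p(n,d,px,z): print(n,hit(d,px,z)[:2])
p("griptop s",s,S1(155,66),.05); p("griptop t",t,T1(77,419),.05)
p("tip s",s,S1(69,289),.002); p("tip t",t,T1(227,573),.002)
p("blade root s",s,S1(146,133),.012); p("blade root t",t,T1(100,455),.012)
for n,x,y in(("L",347,218),("F",445,318),("R",605,250)): p("top s"+n,s,S2(x,y),.054)
for n,x,y in(("FL",402,553),("FR",573,533)): p("bot t"+n,t,T2(x,y),.036)
p("tFLtop",t,T2(400,545),.054);p("tFRtop",t,T2(573,523),.054)
p("blue s",s,S2(367,268),.015); p("blue t",t,T2(430,562),.015)
p("white s",s,S2(440,342),.01); p("white t",t,T2(541,550),.015)
```

```text
griptop s [0.4335 0.2723]
griptop t [0.4235 0.2713]
tip s [0.3198 0.1924]
tip t [0.3201 0.1976]
blade root s [0.4156 0.2591]
blade root t [0.4099 0.261 ]
top sL [0.599  0.1977]
top sF [0.5966 0.1003]
top sR [0.7094 0.0857]
bot tFL [0.6028 0.2042]
bot tFR [0.5935 0.0914]
tFLtop [0.6003 0.2055]
tFRtop [0.5922 0.0922]
blue s [0.6065 0.1844]
blue t [0.6022 0.1861]
white s [0.6083 0.1141]
white t [0.5954 0.1121]
```

Request:
arm_command --commands '[-1,-0.54,-0.24,0.2,0,0,0.6,-1,-0.54,-0.24,0.2,0,0,0.6,-1,-0.54,-0.24,0.2,0,0,0.6,-1,-0.54,-0.24,0.2,0,0,0.6,-1,-0.54,-0.24,0.2,0,0,0.6,-1,-0.54,-0.24,0.2,0,0,0.6,-1,-0.54,-0.24,0.2,0,0,0.6,-1,-0.54,-0.24,0.2,0,0,0.6,-1,-0.54,-0.24,0.2,0,0,0.6,-1,-0.54,-0.24,0.2,0,0,0.6,-1,-0.54,-0.24,0.2,0,0,0.6,-1,-0.54,-0.24,0.2,0,0,0.6]' --newtons 40

```text
time_s: 1.3
position: [0.429, 0.2715, 0.1503]
tool_rot: [[0.128, 0.992, 0.0], [0.992, -0.128, 0.0], [0.0, 0.0, -1.0]]
ft_force: [-0.5, 1.0, -0.0]
grip_width: 0.0854
gripper_force: 0.0
```

Request:
arm_command --commands '[-1,0,0,0.1,0,0,0.39,-1,0,0,0.1,0,0,0.39,-1,0,0,0.1,0,0,0.39,-1,0,0,0.1,0,0,0.39,-1,0,0,0.1,0,0,0.39,-1,0,0,0.1,0,0,0.39,-1,0,0,0.1,0,0,0.39,-1,0,0,0.1,0,0,0.39]'

```text
time_s: 1.97
position: [0.4289, 0.2719, 0.1005]
tool_rot: [[0.811, 0.584, 0.0], [0.584, -0.811, 0.0], [0.0, 0.0, -1.0]]
ft_force: [-0.1, 0.0, -0.4]
grip_width: 0.0853
gripper_force: 0.0
```

Run:
```python
from h import *
s=optics.get_image("scene"); t=optics.get_image("top")
print(env.observe()["position"],env.observe()["tool_rot"])
for n,d,x,y in(("s",s,370,266),("t",t,404,180)): print(n,hit(d,(x,y),.045))
cv2.imwrite("pics/c2.png",np.hstack([crop(s,250,170,70,80,5),crop(t,280,180,80,80,5)]))
```

```text
[0.4289145  0.27178969 0.100444  ] [[ 8.09458396e-01  5.87177179e-01  2.57255982e-04]
 [ 5.87177178e-01 -8.09458433e-01  8.67338205e-05]
 [ 2.59166144e-04  8.08474221e-05 -9.99999963e-01]]
s [ 0.47791317 -0.07159267  0.045     ]
t [ 0.47377946 -0.07800791  0.045     ]
```

View pics/c2.png

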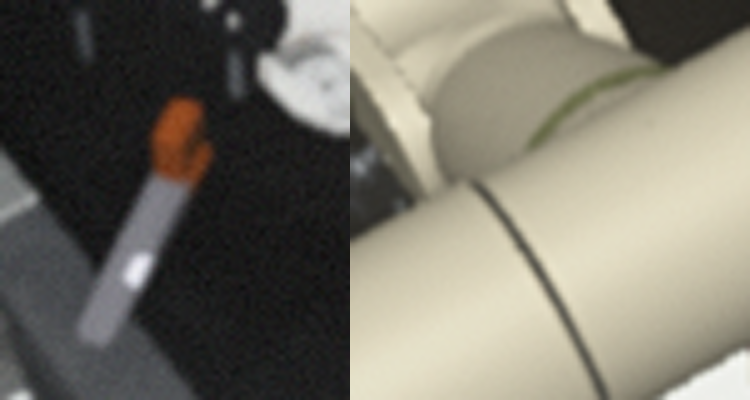

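The scene crop shows the orange grip below and between the two fingertips (crop (85,35) and (238,75)), and the finger line runs across the blade. The arm blocks the top view. I'll descend and grip.

Request:
arm_command --commands '[-1,0,0,0.05,0,0,0,-1,0,0,0.1,0,0,0,-1,0,0,0.132,0,0,0,-1,0,0,0.132,0,0,0,1,0,0,0.132,0,0,0,1,0,0,0.132,0,0,0,1,0,0,0.132,0,0,0,1,0,0,0.132,0,0,0,1,0,0,0.132,0,0,0,1,0,0,0.132,0,0,0,1,0,0,0.132,0,0,0,1,0,0,0.132,0,0,0]' --newtons 50

```text
time_s: 3.07
position: [0.4294, 0.2717, 0.0351]
tool_rot: [[0.812, 0.583, 0.001], [0.583, -0.812, 0.0], [0.001, 0.0, -1.0]]
ft_force: [-1.0, -0.1, 6.5]
grip_width: 0.0197
gripper_force: 49.3
```

Request:
arm_command --commands '[1,0,0,-0.05,0,0,0,1,0,0,-0.12,0,0,0,1,0,0,-0.12,0,0,-0.65,1,0,0,-0.12,0,0,-0.65,1,0,0,-0.12,0,0,-0.65,1,0,0,-0.12,0,0,-0.65,1,0,0,-0.12,0,0,-0.65,1,0,0,-0.12,0,0,-0.65,1,0,0,-0.12,0,0,-0.65,1,0,0,-0.12,0,0,-0.65,1,0,0,-0.12,0,0,-0.65,1,0,0,-0.12,0,0,-0.65]'

```text
time_s: 4.07
position: [0.4288, 0.2715, 0.0943]
tool_rot: [[-0.303, 0.953, -0.0], [0.953, 0.303, -0.0], [0.0, -0.0, -1.0]]
ft_force: [0.3, 0.6, -1.8]
grip_width: 0.0195
gripper_force: 49.1
```

```bash
cat >> h.py <<'E'
def R2(a): a=np.deg2rad(a); return np.array([[np.cos(a),-np.sin(a)],[np.sin(a),np.cos(a)]])
def riser(p,x,y,z): return np.r_[p[:2]+R2(p[2])@[x,y],z]
def overlay(d,img,ox,oy,w,h,s,segs):
    im=cv2.resize(img[oy:oy+h,ox:ox+w],None,fx=s,fy=s,interpolation=cv2.INTER_CUBIC)
    f=lambda P:tuple(int(round(v)) for v in ((proj(d,P)-[ox,oy]+.5)*s))
    for a,b in segs: cv2.line(im,f(a),f(b),(0,255,0),1)
    return im
E
python3 - <<'E'
from h import *
from scipy.optimize import least_squares
s=optics.get_image("scene"); t=optics.get_image("top")
S=lambda x,y:(335+(x-300+.5)/5-.5,140+(y+.5)/5-.5); T=lambda x,y:(290+(x-300+.5)/5-.5,122+(y-350+.5)/5-.5)
X,Y=.06,.057
obs=[(t,T(402,553),(-X,Y,.036)),(t,T(573,533),(-X,-Y,.036)),(t,T(430,562),(-.045-.006,.038,.015)),(t,T(541,550),(-.051,-.038,.015)),
 (s,S(347,218),(-X,Y,.054)),(s,S(605,250),(X,-Y,.054)),(s,S(445,337),(-X,-Y,.036))]
r=least_squares(lambda p:np.concatenate([proj(d,riser(p,*m))-px for d,px,m in obs]),[.66,.14,-5],x_scale=[.01,.01,1],loss="soft_l1")
print(r.x,r.fun.reshape(-1,2).round(1).tolist()); p=r.x
print("foot",riser(p,-.045,.038,0))
C=[(-X,-Y),(X,-Y),(X,Y),(-X,Y)]
segs=[(riser(p,*C[i],z),riser(p,*C[(i+1)%4],z)) for i in range(4) for z in(.036,.054)]
a=np.linspace(0,2*np.pi,13)
for y in(.038,-.038):
  q=[riser(p,-.045+.011*np.cos(k),y+.011*np.sin(k),.006) for k in a]; segs+=list(zip(q,q[1:]))
cv2.imwrite("pics/o1.png",np.hstack([overlay(s,cv2.imread("pics/scene0.png"),335,160,80,55,5,segs),overlay(t,cv2.imread("pics/top0.png"),295,120,70,55,5,segs)]))
E
```

```text
[ 0.65480763  0.14497403 -3.45630915] [[-0.1, 1.3], [0.0, 0.5], [-0.2, -1.1], [0.2, -1.8], [-1.7, -1.4], [0.7, -0.0], [0.0, 2.7]]
foot [0.6121804  0.18561785 0.        ]
```

View pics/o1.png

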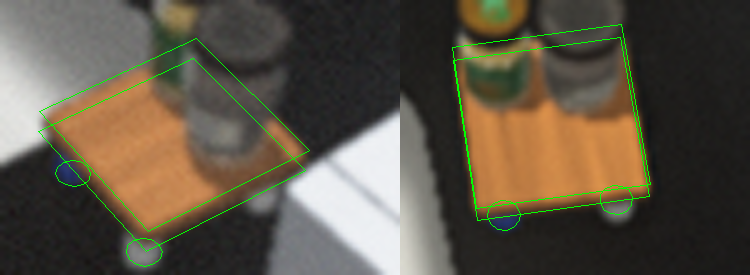

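The fitted outline agrees with both views to within 1–2 px, so the riser yaw is about −4° and the foot is near (0.613, 0.185). I'll turn the blade to line up and move it in front of the foot.

Request:
arm_command --commands '[1,-0.146,-0.03,0,0,0,-0.57,1,-0.146,-0.03,0,0,0,-0.57,1,-0.146,-0.03,0,0,0,-0.57,1,-0.146,-0.03,0,0,0,-0.57,1,-0.146,-0.03,0,0,0,-0.57,1,-0.146,-0.03,0,0,0,-0.57,1,-0.146,-0.03,0,0,0,-0.57,1,-0.146,-0.03,0,0,0,-0.57,1,-0.146,-0.03,0,0,0,-0.57,1,-0.146,-0.03,0,0,0,-0.57,1,-0.146,-0.03,0,0,0,-0.57,1,-0.146,-0.03,0,0,0,-0.57]'

```text
time_s: 5.17
position: [0.4363, 0.1974, 0.0943]
tool_rot: [[-0.997, 0.081, -0.0], [0.081, 0.997, -0.0], [0.0, -0.0, -1.0]]
ft_force: [-0.4, 0.1, -0.7]
grip_width: 0.0194
gripper_force: 49.2
```

Request:
arm_command --commands '[1,0,0,0.05,0,0,0,1,0,0,0.09,0,0,0,1,0,0,0.106,0,0,0,1,0,0,0.114,0,0,0,1,0,0,0.116,0,0,0,1,0,0,0.117,0,0,0,1,0,0,0.117,0,0,0]'

```text
time_s: 5.75
position: [0.4368, 0.1975, 0.0365]
tool_rot: [[-0.997, 0.076, 0.001], [0.076, 0.997, 0.0], [-0.001, 0.0, -1.0]]
ft_force: [0.6, -0.0, -0.3]
grip_width: 0.0192
gripper_force: 49.2
```

Run:
```python
from h import *
s=optics.get_image("scene"); t=optics.get_image("top")
o=env.observe(); print(o["position"],o["ft_force"],o["wrist_torque"])
cv2.imwrite("pics/c3.png",np.hstack([crop(s,300,160,80,80,5),crop(t,280,130,80,80,5)]))
```

```text
[0.4367371  0.19746531 0.03652707] [ 0.02717633  0.4438035  -1.20879648] [-0.01801765  0.00112264 -0.02678117]
```

View pics/c3.png

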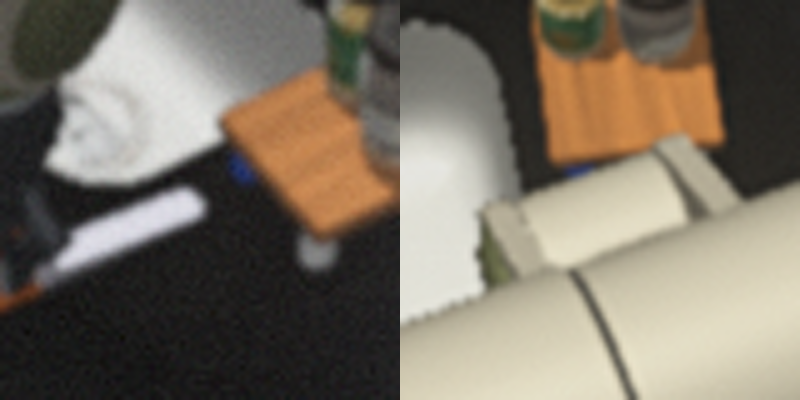

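The scene crop shows the blade flat in front of the riser with its tip centre at about crop (198,200), which is px (339.2,199.6). The blue foot's left edge is at about crop (231,170). I'll compare the tip and foot in this same view.

Run:
```python
from h import *
s=optics.get_image("scene")
g=lambda x,y:(300+(x+.5)/5-.5,160+(y+.5)/5-.5)
print("tip",hit(s,g(199,199),.003), hit(s,g(70,252),.0135))
for c in((.612,.1856),(.613,.188),(.615,.184)):
    e=[(proj(s,[c[0]+.011*np.cos(k),c[1]+.011*np.sin(k),z])-[300,160]+.5)*5-.5 for k in np.linspace(0,6.28,40) for z in(.008,.03)]
    e=np.array(e); print(c,"left",e[:,0].min(),"bottom",e[:,1].max(),"right",e[:,0].max())
im=s["image"][185:200,340:356].astype(int); b=im[...,2]-im[...,0]; yy,xx=np.nonzero(b>35)
print("blue px x",xx.min()+340,xx.max()+340,"y",yy.min()+185,yy.max()+185)
```

```text
tip [0.57566057 0.18764751 0.003     ] [0.480603  0.1924119 0.0135   ]
(0.612, 0.1856) left 229.71158983664748 bottom 183.47300717116792 right 266.612003733082
(0.613, 0.188) left 228.63333882671594 bottom 180.44009814215184 right 265.47091357188077
(0.615, 0.184) left 235.02868225310107 bottom 182.933282247169 right 271.99706698136123
blue px x 346 349 y 192 196
```

Request:
arm_command --commands '[1,0,0,0.002,0,0,0,1,0,0,0.003,0,0,0,1,0,0,0.003,0,0,0,1,0,0,0.003,0,0,0]'

```text
time_s: 6.23
position: [0.4366, 0.1974, 0.035]
tool_rot: [[-0.997, 0.075, 0.001], [0.075, 0.997, 0.0], [-0.001, 0.0, -1.0]]
ft_force: [-1.0, 0.7, 7.5]
grip_width: 0.0193
gripper_force: 50.5
```

Request:
arm_command --commands '[1,-0.008,0,-0.001,0,0,0,1,-0.016,0,-0.001,0,0,0,1,-0.024,0,-0.001,0,0,0,1,-0.032,0,-0.001,0,0,0,1,-0.04,0,-0.001,0,0,0,1,-0.048,0,-0.001,0,0,0,1,-0.056,0,-0.001,0,0,0,1,-0.056,0,-0.001,0,0,0]'

```text
time_s: 6.9
position: [0.4653, 0.1952, 0.0351]
tool_rot: [[-0.997, 0.076, 0.001], [0.076, 0.997, 0.0], [-0.001, 0.0, -1.0]]
ft_force: [-0.2, -0.6, 4.6]
grip_width: 0.0195
gripper_force: 50.0
```

Request:
arm_command --commands '[1,-0.005,0,0,0,0,0,1,-0.01,0,0,0,0,0,1,-0.015,0,0,0,0,0,1,-0.02,0,0,0,0,0,1,-0.025,0,0,0,0,0,1,-0.03,0,0,0,0,0]'

```text
time_s: 7.4
position: [0.479, 0.1942, 0.0351]
tool_rot: [[-0.997, 0.075, -0.001], [0.075, 0.997, -0.0], [0.001, -0.0, -1.0]]
ft_force: [-4.3, 1.1, 6.7]
grip_width: 0.0197
gripper_force: 50.6
```

Request:
arm_command --commands '[1,-0.004,0,0,0,0,0,1,-0.008,0,0,0,0,0,1,-0.012,0,0,0,0,0]'

```text
time_s: 7.65
position: [0.4849, 0.1937, 0.0351]
tool_rot: [[-0.997, 0.075, -0.001], [0.075, 0.997, -0.0], [0.001, -0.0, -1.0]]
ft_force: [-4.0, 0.8, 7.1]
grip_width: 0.0194
gripper_force: 50.5
```

Request:
arm_command --commands '[1,-0.004,0,-0.0008,0,0,0,1,-0.008,0,-0.0008,0,0,0,1,-0.012,0,-0.0008,0,0,0]'

```text
time_s: 7.9
position: [0.4913, 0.1932, 0.0351]
tool_rot: [[-0.997, 0.076, -0.0], [0.076, 0.997, -0.0], [0.0, -0.0, -1.0]]
ft_force: [-0.3, -0.8, 0.7]
grip_width: 0.0194
gripper_force: 49.5
```

Table drag is now close to zero, so I'll continue in small steps and watch fx.

Request:
arm_command --commands '[1,-0.004,0,0,0,0,0,1,-0.008,0,0,0,0,0,1,-0.012,0,0,0,0,0]'

```text
time_s: 8.15
position: [0.4974, 0.1927, 0.0351]
tool_rot: [[-0.997, 0.075, -0.0], [0.075, 0.997, -0.0], [0.0, -0.0, -1.0]]
ft_force: [-0.0, -0.1, -1.3]
grip_width: 0.019
gripper_force: 49.3
```

Request:
arm_command --commands '[1,-0.004,0,0,0,0,0,1,-0.008,0,0,0,0,0]'

```text
time_s: 8.32
position: [0.5014, 0.1925, 0.0351]
tool_rot: [[-0.997, 0.075, 0.0], [0.075, 0.997, 0.0], [-0.0, 0.0, -1.0]]
ft_force: [0.4, 0.0, -0.6]
grip_width: 0.0196
gripper_force: 49.3
```

Request:
arm_command --commands '[1,-0.004,0,0,0,0,0,1,-0.008,0,0,0,0,0]'

```text
time_s: 8.48
position: [0.5054, 0.1921, 0.0352]
tool_rot: [[-0.997, 0.075, 0.0], [0.075, 0.997, 0.0], [-0.0, 0.0, -1.0]]
ft_force: [0.2, 0.1, -1.9]
grip_width: 0.0194
gripper_force: 49.3
```

Request:
arm_command --commands '[1,-0.004,0,0,0,0,0,1,-0.008,0,0,0,0,0]'

```text
time_s: 8.65
position: [0.5094, 0.1919, 0.0352]
tool_rot: [[-0.997, 0.075, -0.0], [0.075, 0.997, 0.0], [0.0, 0.0, -1.0]]
ft_force: [-1.0, -0.7, -1.0]
grip_width: 0.019
gripper_force: 49.3
```

Request:
arm_command --commands '[1,-0.004,0,0,0,0,0,1,-0.008,0,0,0,0,0]'

```text
time_s: 8.82
position: [0.513, 0.1916, 0.0351]
tool_rot: [[-0.997, 0.075, -0.001], [0.075, 0.997, -0.0], [0.001, -0.0, -1.0]]
ft_force: [-3.1, 0.0, -0.3]
grip_width: 0.0192
gripper_force: 49.2
```

Request:
arm_command --commands '[1,-0.003,0,0,0,0,0,1,-0.006,0,0,0,0,0]'

```text
time_s: 8.98
position: [0.5154, 0.1914, 0.0351]
tool_rot: [[-0.997, 0.075, -0.002], [0.075, 0.997, -0.0], [0.002, -0.0, -1.0]]
ft_force: [-6.4, 0.6, 1.7]
grip_width: 0.0197
gripper_force: 49.5
```

Request:
arm_command --commands '[1,-0.003,0,0,0,0,0,1,-0.006,0,0,0,0,0]'

```text
time_s: 9.15
position: [0.518, 0.1912, 0.0351]
tool_rot: [[-0.997, 0.075, -0.003], [0.075, 0.997, -0.0], [0.003, -0.0, -1.0]]
ft_force: [-7.2, 0.6, 4.1]
grip_width: 0.0197
gripper_force: 49.7
```

Request:
arm_command --commands '[1,-0.003,0,0,0,0,0,1,-0.005,0,0,0,0,0]'

```text
time_s: 9.32
position: [0.5201, 0.191, 0.0351]
tool_rot: [[-0.997, 0.075, -0.004], [0.075, 0.997, -0.0], [0.004, -0.001, -1.0]]
ft_force: [-9.3, 0.9, 5.1]
grip_width: 0.0194
gripper_force: 49.9
```

The push is now about 9 N, which is a snug grip. I'll let it settle and open the fingers.

Request:
arm_command --commands '[1,0,0,0,0,0,0,1,0,0,0,0,0,0,-1,0,0,0,0,0,0,-1,0,0,0,0,0,0,-1,0,0,0,0,0,0,-1,0,0,0,0,0,0,-1,0,0,0,0,0,0,-1,0,0,0,0,0,0]'

```text
time_s: 9.98
position: [0.5218, 0.1909, 0.0353]
tool_rot: [[-0.997, 0.075, 0.0], [0.075, 0.997, 0.0], [-0.0, 0.0, -1.0]]
ft_force: [0.0, 0.6, 0.1]
grip_width: 0.0855
gripper_force: 0.0
```

Request:
arm_command --commands '[-1,0,0,-0.03,0,0,0,-1,0,0,-0.08,0,0,0,-1,0,0,-0.15,0,0,0,-1,0,0,-0.22,0,0,0,-1,0.15,0,-0.3,0,0,0,-1,0.22,0,-0.35,0,0,0,-1,0.3,0,-0.35,0,0,0,-1,0.3,0,-0.35,0,0,0,-1,0.3,0,-0.35,0,0,0,-1,0.3,0,-0.35,0,0,0]'

```text
time_s: 10.82
position: [0.3711, 0.2025, 0.2112]
tool_rot: [[-0.997, 0.074, 0.002], [0.074, 0.997, 0.0], [-0.002, 0.001, -1.0]]
ft_force: [0.6, 0.0, 0.4]
grip_width: 0.0854
gripper_force: 0.0
```

Run:
```python
from h import *
s=optics.get_image("scene"); t=optics.get_image("top")
o=env.observe(); print(o["time_s"],o["position"],o["ft_force"])
cv2.imwrite("pics/c4.png",np.hstack([crop(s,300,150,80,90,5),crop(t,290,130,80,90,5)]))
```

```text
10.9167 [0.37277409 0.20223126 0.21027095] [-0.24641378  0.38079078 -0.42967593]
```

View pics/c4.png

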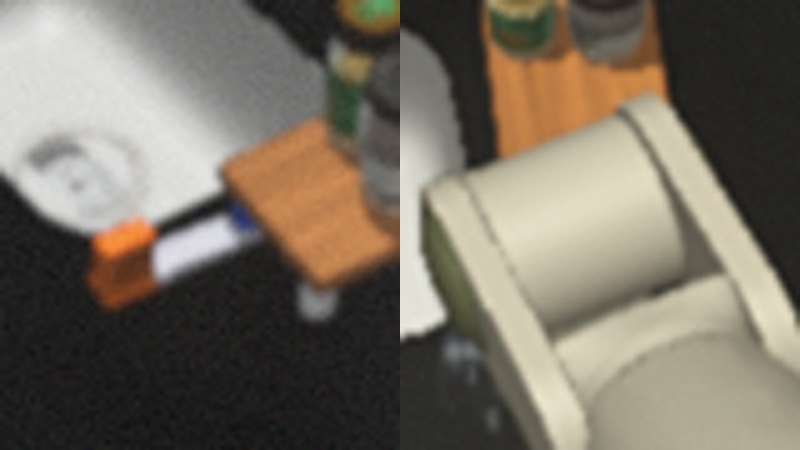

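The crop shows the blade flat with its grip upright at (125,265), running in under the blue foot at (242,220), and the gripper clear of everything. I'll hand in.

```bash
python3 -c "
from rig import env
print(env.close_job())"
```

```text
the job is handed in; nothing more can be done
None
```

The gauge blade is wedged flat under the blue foot with a final push of about 9 N, the gripper has let go and moved clear, and I handed the job in at about 11 s; I did not re-photograph the salt shaker, matchbox, shot glass or mug afterwards, but my moves kept clear of them.

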